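# Prove the lab bench's emergency stop and reset the supply

### The arm

A 7-joint arm with a two-finger parallel gripper is mounted at the origin on the work surface. World frame = base frame: x ahead of the robot, y to its left, z up, the work surface at z = 0. Lengths are in m, angles in rad, forces in N, time in s.
With the tool pointing down it reaches from about 0.4 to 0.925 m from the base axis. Payload 4.1 kg.
Tool frame: the origin (TCP) lies midway between the tips of the shut fingers; the grasp point (between the pads) lies env.pinch_z behind it (env.pinch_z is the distance from the TCP to the grasp point, in m); z points along the fingers, y is the direction in which the jaws open and shut (so a half turn about z gives the same grasp; the last joint's range is limited). The gripper opens to 85 mm and grips with 20 to 120 N. Pads are 22 mm wide; open, the fingers measure 114 mm over their backs; the gripper's body (76 mm by 85 mm) begins 54 mm behind the grasp point. The pads swing forward as they close: fully open they stand 13 mm farther back than shut.
Start: joints at [-1.385, 0.398, 0.045, 1.537, -0.019, 1.207, -0.051], TCP at [0.183, 0.624, 0.231] pointing down, gripper open.
Joint ranges: [-2.82, 2.82], [-0.49, 2.23], [-1.37, 1.46], [0, 2.46], [-1.36, 4.5], [0.23, 2], [-2.94, 2.94]. Speed limits (rad/s): [2.57, 2.57, 3.14, 3.14, 3.14, 3.14, 3.14].

### API

Orientations are given as a unit quaternion [x, y, z, w].
In Python, from workcell import env gives the robot as it stands.
- The arm moves only by the tool play_rows, never from a script. Its argument "moves" is one flat list of numbers, 7 for each row, row after row: the shift along the tool's x, y, z in units of 30 mm (1.0 is 30 mm), then the turn, a rotation vector about the tool's x, y, z in units of 6 degrees (1.0 is 6 degrees), then the closure, from -1 (fully open) to 1 (shut). In form: [tx, ty, tz, ax, ay, az, fingers, tx, ty, tz, ax, ay, az, fingers, ...]. A call has 1 to 12 rows; each row shifts and turns the commanded pose from where the row before left it, along the tool's axes as they then stand; what a row does not reach is not made up. A row lasts 1/12 s, in which the tool goes at most 41.7 mm and 7.16 degrees, less where a joint would pass 70% of its speed; a pose out of reach is approached as far as the arm can. A call is refused whole if a number of a shift passes 1 or a number of a turn 1, either way. A call with a gripper value outside its range is refused whole. The fingers move at their own pace and stop on an object; "squeeze" is the grip in N (left out, the last holds). Time passes only in rows, so rows that do not move let the fingers close. It gives the time, the measured TCP pose, the force and the opening at its end, in the units of the state.
- env.get_obs(): the state, without advancing time (a new reading comes with each control period).
- env.camera(name): name is "scene" or "top" or "wrist"; returns a dict with "pixels" (384x512x3 uint8, red, green, blue), "fx", "fy", "cx", "cy" (pixels), "rvec" (rotation vector, rad) and "tvec" (3), from world to camera coordinates, as OpenCV has them. Camera axes: x right, y down, z forward; pixel columns grow to the right and rows downward; lengths in m; the calibration is good to about 2 mm. The wrist camera is an equidistant fisheye: a pixel r from the principal point sees the ray r / f radians off the axis. A picture is of the moment at which its call begins. There is no depth.
- env.finish_job(): hands the job in, once; it reports no verdict.
The state is a dict: "clock": time; "qpos": joint angles; "dq": joint speeds; "joint_torque": joint torques, N m; "position": TCP position; "tool_rot": TCP orientation; "force": force on the tool from outside, world axes, zero at the start; "wrist_torque": the same for the moment, N m; "gripper_width": finger opening in m.
Only numpy, scipy, OpenCV 4.12 (cv2) and the standard library are available. Lean on these libraries where they do the work, as an engineer would, in place of code of your own. Each camera call takes 0.05 s, during which the arm holds its last target.

### The job

Make the before-class check of the bench's emergency stop with your fingertips alone, pushing and never gripping or picking anything up: press the red mushroom button in, without forcing it, until it latches and take your fingers off it, so that it is seen to stay in by itself. Then push its raised grip round clockwise until the latch lets go and the button springs out, and leave the grip free to turn back. Last, with the stop out, gently press the green reset button on the grey supply unit fully in and let go, leaving the glassware and everything else on the bench where it stands.

Things in the scene. Friction and masses are not known exactly. Their poses are not given: they have to be found in the camera images.
- stop_grip (a point): Centre of the flat top of the red mushroom button's raised grip, on the button's axis, 109 mm above the bench when out; moves with the button. The grip is a straight red ridge 52 mm long (its x), 12 mm wide (its y), 14 mm high, white line on top, across the almost flat red cap (60 mm wide, white arrows); cap and ridge turn as one. z up. Clockwise from above carries the ridge's +x end towards -y.
- stop_box: Box that carries the mushroom button: grey with a yellow lid, 100 x 100 mm, 62 mm high, screwed to the bench; origin at the centre of its underside, below the button's axis; z up. With the button out and not turned the ridge lies along the box's x. A black collar under the button rises to 67 mm; the red cap's rim is 80 to 90 mm above the bench when out.
- stop (a joint): How far the mushroom button is pushed in, m: 0 out, 0.011 at its bottom stop. Pressed straight down against a spring: about 4 N to start, rising to 8 N at 4 mm, then easier; pushed past about 0.0085 it latches and, let go, stays at about 0.008. More than 15 N is never needed. From there only turning releases it; it then springs out to 0.
- stop_turn (a joint): Turn of the cap with its ridge, rad, clockwise from above positive: 0 at rest, 0.785 (45 degrees) at its stop; a spring turns it back to 0 when let go. While latched in, turning it to 0.5 to 0.55 (30 degrees) releases the latch; this takes about 0.08 N m, e.g. 4 N sideways on the ridge 20 mm from the axis.
- reset_top (a point): Green reset push button, 28 mm across, in a steel bezel ring 44 mm across on top of the grey supply unit. This point is the centre of the button's top face, 102 mm above the bench (22 mm above the unit's top, 10 mm above the bezel) when out; it moves down with the button, straight down. Its axes are the unit's (z up).
- reset (a joint): How far the green button is pushed in, in m: 0 is out, 0.006 fully in. Sprung; fully in takes about 5 N, more than 15 N is never needed.
- supply: Grey bench supply unit, steel case 130 (x) x 170 (y) x 80 mm high, screwed to the bench; origin at the centre of its underside, z up, two round socket outlets on its -x face. On top: the green reset button at x -25, y +30 mm; along x +35 mm and at most 18 mm high a green pilot lamp (y +45), a key switch (y 0), a red and a black terminal (y -35, -60): left alone.
- beaker_large: Glass beaker, 90 mm across the rim, 120 mm high, empty; origin at the centre of its underside. Not to be disturbed.
- beaker_medium: Glass beaker, 76 mm across the rim, 95 mm high, empty, standing close to the stop box; origin at the centre of its underside. Not to be disturbed.
- beaker_small: Glass beaker, 66 mm across the rim, 80 mm high, empty; origin at the centre of its underside. Not to be disturbed.
- eraser: Blue board eraser with a brown felt, 50 x 115 x 37 mm high, lying near the supply unit; origin at the centre of its underside. Not to be disturbed.
- marker: Whiteboard marker with a blue cap, 137 mm long (along its x), 19 mm thick, lying; origin under its middle. Not to be disturbed.
- tub: Clear plastic tub, 106 mm across the rim, 58 mm high, empty; origin at the centre of its underside. Not to be disturbed.
- wash_bottle: White wash bottle with a red cap and spout, 68 mm across, 190 mm high; origin at the centre of its underside. Not to be disturbed.

How it is judged:
On the way, in this order (a step that is already met when the one before it is completed fails the run):
1. the mushroom button is latched in and stays in with nothing touching it (value of joint stop above 0.007 m and contact force between each of the arm, the fingers and stop_turn below 0.05 N), for 0.2 s.
2. the mushroom button has been turned out of its latch and has sprung out (value of joint stop below 0.0015 m), for 0.2 s.
3. the green reset button is fully in while the stop is out (value of joint reset above 0.0048 m and value of joint stop below 0.0015 m), for 0.1 s.
At the end, for the whole second after the job is handed in: The mushroom button is out (within 1.5 mm) with its grip turned back to rest (within 0.08 rad), the green button is out again (within 1 mm), and every loose thing stands within 20 mm of where it began, at rest (value of joint stop below 0.0015 m and value of joint stop_turn below 0.08 rad and value of joint reset below 0.001 m and distance of each of beaker_large, beaker_medium, beaker_small, eraser, marker, tub, wash_bottle from where it was at the start of the episode below 0.02 m and linear speed of each of beaker_large, beaker_medium, beaker_small, eraser, marker, tub, wash_bottle below 0.02 m/s); the robot touches nothing.
It fails at once if a loose thing on the bench is pushed, tipped, lifted or carried more than 20 mm from its place or 0.3 rad from upright (distance of any of beaker_large, beaker_medium, beaker_small, eraser, marker, tub, wash_bottle from where it was at the start of the episode above 0.02 m or angle between any of beaker_large, beaker_medium, beaker_small, eraser, marker, tub, wash_bottle's own z axis and vertical above 0.3 rad).
It fails at once if the mushroom button is gripped or struck: more than 35 N between the fingers and its head (contact force between the fingers and stop_turn above 35 N).
It fails at once if the green button is gripped or struck: more than 35 N between the fingers and it (contact force between the fingers and reset above 35 N).
It also fails if it takes over 54 s, if anything falls off the work surface, if the arm or the gripper's body presses on something with over 40 N, if the wrist force passes 120 N, or if a joint passes its speed limit or range.

## Working session

There is one attempt and no reset: what is moved stays moved. The work goes in short steps, Python scripts to look and compute and a tool call to move; the robot and the scene stay as the last step left them, time stands still between calls to the robot, and variables do not carry over. Pictures are saved under pics/ and viewed, and the job is handed in when it is done.

Besides the shell and the picture viewer there is one more tool, called after "Emit:" by a JSON object that holds its "method" and its "body". play_rows: Moves the arm, as the interface text tells. Its arguments: {"type":"object","properties":{"moves":{"type":"array","items":{"type":"number"}},"squeeze":{"type":"number"}},"required":["moves"]}

```bash
ls; mkdir -p pics
cat > h.py <<'E'
import numpy as np, cv2
from workcell import env
from scipy.spatial.transform import Rotation as R
def shot(n,f):
    c=env.camera(n); cv2.imwrite(f'pics/{f}.png',c['pixels'][:,:,::-1]); np.savez(f'pics/{f}.npz',**c); return c
def ray(c,u,v,fish=False):
    Rm=R.from_rotvec(np.array(c['rvec']).ravel()).as_matrix(); t=np.array(c['tvec']).ravel()
    x=(u-c['cx'])/c['fx']; y=(v-c['cy'])/c['fy']
    if fish:
        r=np.hypot(x,y); d=np.array([x/r*np.sin(r),y/r*np.sin(r),np.cos(r)]) if r>1e-9 else np.array([0,0,1.])
    else: d=np.array([x,y,1.])
    return -Rm.T@t, Rm.T@d
def onz(c,u,v,z,fish=False):
    o,d=ray(c,u,v,fish); return o+d*(z-o[2])/d[2]
E
python3 - <<'E'
from h import *
for n in ['scene','top','wrist']: 
    c=shot(n,n+'0'); print(n,c['fx'],c['cx'],c['cy'],ray(c,c['cx'],c['cy'],n=='wrist'))
o=env.get_obs(); print(o, env.pinch_z)
E
```

```text
pics
scene 373.2723267945316 260.957598918279 187.69548060248164 (array([1.58427318, 0.09546939, 0.76414769]), array([-0.83460905, -0.09093693, -0.54328465]))
top 430.757347948816 262.40645720417507 191.0618505107077 (array([0.40409736, 0.01067846, 1.37680013]), array([ 0.13730426, -0.01743912, -0.99037539]))
wrist 297.3186396354542 256.16568939636466 187.00188260338842 (array([0.11091749, 0.6448756 , 0.37140491]), array([ 0.27960037, -0.08323583, -0.95650166]))
{'clock': 0.15, 'qpos': array([-1.38499545,  0.39903998,  0.04503815,  1.53757984, -0.01871604,
        1.20691144, -0.05071511]), 'dq': array([-0.00171718, -0.00380341, -0.00020333, -0.0055342 , -0.0027198 ,
       -0.00138233,  0.00028127]), 'joint_torque': array([ 2.74363178e-03, -4.75562131e+01,  1.36714619e+00, -2.54511309e+01,
        1.17695148e-02,  6.43421168e-03,  3.22505866e-05]), 'position': array([0.18245856, 0.62336255, 0.2304953 ]), 'tool_rot': array([ 1.41873812e-01,  9.89884461e-01, -7.55922006e-04, -6.26671481e-05]), 'force': array([-0.90254445,  0.59256049,  0.16153325]), 'wrist_torque': array([ 0.00355023,  0.00567899, -0.00267788]), 'gripper_width': 0.085520882140397} 0.0187
```

View pics/scene0.png

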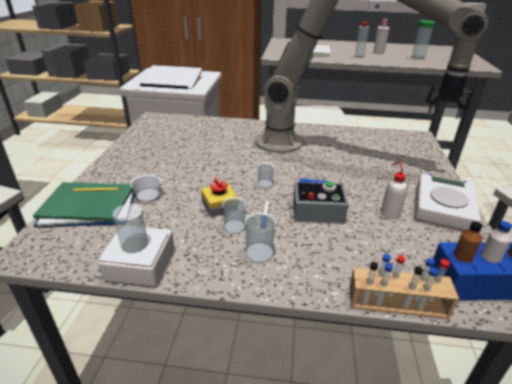

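View pics/top0.png

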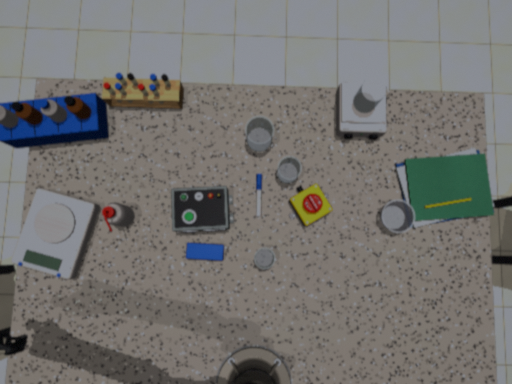

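View pics/wrist0.png

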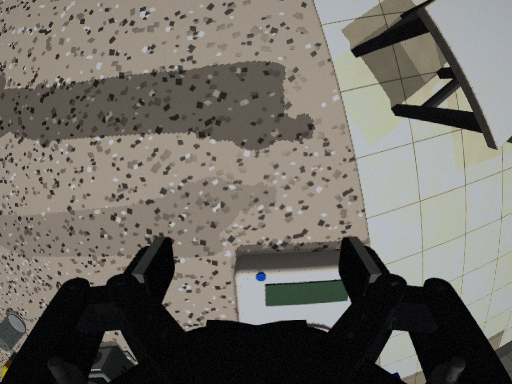

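The top view shows the stop box near (312,205), its red cap near (313,203), and the supply near (200,210) with the green button near (189,216). The medium beaker is near (289,170). Next I'll zoom in and measure.

Run:
```python
from h import *
c=dict(np.load('pics/top0.npz')); im=c['pixels']
cr=im[130:280,160:350][:,:,::-1]
cv2.imwrite('pics/topz.png',cv2.resize(cr,None,fx=4,fy=4,interpolation=cv2.INTER_CUBIC))
h=cv2.cvtColor(im,cv2.COLOR_RGB2HSV)
def blob(m,x0,x1,y0,y1):
    k=np.zeros_like(m);k[y0:y1,x0:x1]=m[y0:y1,x0:x1]
    n,l,s,ce=cv2.connectedComponentsWithStats(k); i=1+np.argmax(s[1:,4]); return s[i],ce[i],l==i
red=(((h[...,0]<8)|(h[...,0]>172))&(h[...,1]>120)&(h[...,2]>80)).astype(np.uint8)
yel=((h[...,0]>20)&(h[...,0]<35)&(h[...,1]>120)).astype(np.uint8)
gr=((h[...,0]>45)&(h[...,0]<85)&(h[...,1]>100)).astype(np.uint8)
s,ce,l=blob(red,280,345,170,235); 
k=l.astype(np.uint8); cn=cv2.findContours(k,0,1)[0][0]; (x,y),r=cv2.minEnclosingCircle(cn);print('cap',s,ce,x,y,r,onz(c,x,y,.088), onz(c,*ce,.088))
s,ce,l=blob(yel|red,280,345,170,235)
cn=cv2.findContours(l.astype(np.uint8),0,1)[0][0]; q=cv2.boxPoints(cv2.minAreaRect(cn)); P=np.array([onz(c,*p,.062) for p in q]);print('box',P,P.mean(0),[np.degrees(np.arctan2(*(P[(i+1)%4]-P[i])[1::-1])) for i in range(4)],[np.linalg.norm(P[(i+1)%4]-P[i]) for i in range(4)])
s,ce,l=blob(gr,165,235,180,240); print('green',s,ce,onz(c,*ce,.102))
```

```text
cap [304 195  18  17 201] [312.02985075 203.07960199] 312.25 203.0 8.80705738067627 [ 0.5509358  -0.16334286  0.088     ] [ 0.55067472 -0.16267986  0.088     ]
box [[ 0.56721815 -0.08993734  0.062     ]
 [ 0.62270944 -0.17655377  0.062     ]
 [ 0.53457949 -0.23075546  0.062     ]
 [ 0.4801461  -0.14449019  0.062     ]] [ 0.55116329 -0.16043419  0.062     ] [np.float64(-57.35412426204506), np.float64(-148.40764926571404), np.float64(122.25192331835055), np.float64(32.06818972610074)] [np.float64(0.10286734138510294), np.float64(0.1034635780932396), np.float64(0.10200338658569974), np.float64(0.10274996471950014)]
green [185 212   8   9  56] [188.5 216. ] [0.49996089 0.20446978 0.102     ]
```

View pics/topz.png

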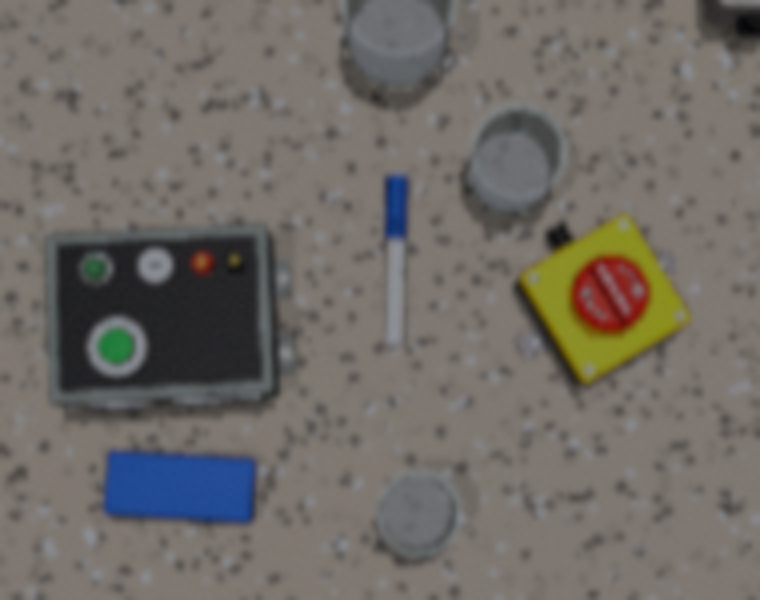

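Emit:
{"method": "play_rows", "body": {"moves": [-0.8, -0.9, 0, 0, 0, 0, 1, -0.8, -0.9, 0, 0, 0, 0, 1, -0.8, -0.9, 0, 0, 0, 0, 1, -0.8, -0.9, 0, 0, 0, 0, 1, -0.8, -0.9, 0, 0, 0, 0, 1, -0.8, -0.9, 0, 0, 0, 0, 1, -0.8, -0.9, 0, 0, 0, 0, 1, -0.8, -0.9, 0, 0, 0, 0, 1, -0.8, -0.9, 0, 0, 0, 0, 1, -0.8, -0.9, 0, 0, 0, 0, 1, -0.8, -0.9, 0, 0, 0, 0, 1, -0.8, -0.9, 0, 0, 0, 0, 1], "squeeze": 20}}

```text
clock: 1.15
position: [0.3683, 0.2301, 0.2313]
tool_rot: [0.142, 0.99, 0.0, -0.0]
force: [1.0, 0.3, 0.2]
gripper_width: -0.0001
```

Emit:
{"method": "play_rows", "body": {"moves": [-0.8, -0.9, 0, 0, 0, 0, 1, -0.8, -0.9, 0, 0, 0, 0, 1, -0.8, -0.9, 0, 0, 0, 0, 1, -0.8, -0.9, 0, 0, 0, 0, 1, -0.8, -0.9, 0, 0, 0, 0, 1, -0.8, -0.9, 0, 0, 0, 0, 1, -0.8, -0.9, 0, 0, 0, 0, 1, -0.8, -0.9, 0, 0, 0, 0, 1, -0.8, -0.9, 0, 0, 0, 0, 1, -0.8, -0.9, 0, 0, 0, 0, 1, -0.8, -0.9, 0, 0, 0, 0, 1, -0.8, -0.9, 0, 0, 0, 0, 1]}}

```text
clock: 2.15
position: [0.5538, -0.1612, 0.231]
tool_rot: [0.142, 0.99, 0.0, -0.0]
force: [0.9, 0.4, -0.1]
gripper_width: 0.0002
```

Emit:
{"method": "play_rows", "body": {"moves": [0, 0, 0, 0, 0, 1, 1, 0, 0, 0, 0, 0, 1, 1, 0, 0, 0, 0, 0, 1, 1, 0, 0, 0, 0, 0, 1, 1, 0, 0, 0, 0, 0, 1, 1, 0, 0, 0, 0, 0, 1, 1, 0, 0, 0, 0, 0, 1, 1, 0, 0, 0, 0, 0, 0, 1]}}

```text
clock: 2.82
position: [0.5532, -0.1596, 0.2309]
tool_rot: [0.488, 0.873, -0.0, -0.0]
force: [0.0, -0.6, 0.5]
gripper_width: 0.0001
```

Run:
```python
from h import *
c=shot('wrist','w1');shot('top','t1')
o=env.get_obs(); print(o['position'],R.from_quat(o['tool_rot']).as_matrix(),o['qpos'],o['force'])
```

```text
[ 0.55327746 -0.15959942  0.23101786] [[-5.27747107e-01  8.49401382e-01 -5.32924064e-04]
 [ 8.49401478e-01  5.27747215e-01  7.83231339e-05]
 [ 3.47776969e-04 -4.11331680e-04 -9.99999855e-01]] [-0.44927574  0.36455447  0.84426508  1.73478106 -0.29290444  1.17481554
  1.03302133] [-0.14092746  0.39985839  0.06897176]
```

View pics/w1.png

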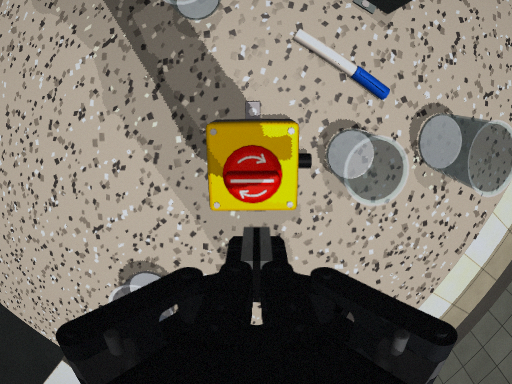

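The wrist view shows the cap centred near (252,175). The ridge with its white line runs horizontally near (251,181), and the beaker is to the right at (370,165).

Run:
```python
from h import *
c=dict(np.load('pics/w1.npz')); im=c['pixels']
cv2.imwrite('pics/w1z.png',cv2.resize(im[110:260,180:330][:,:,::-1],None,fx=4,fy=4,interpolation=cv2.INTER_CUBIC))
h=cv2.cvtColor(im,cv2.COLOR_RGB2HSV)
red=(((h[...,0]<8)|(h[...,0]>172))&(h[...,1]>120)&(h[...,2]>60)).astype(np.uint8)
red[:,:190]=0;red[:,310:]=0;red[:130]=0;red[230:]=0
cn=max(cv2.findContours(red,0,1)[0],key=cv2.contourArea); e=cv2.fitEllipse(cv2.convexHull(cn)); print('cap',e,onz(c,*e[0],.09,True))
w=((h[...,1]<90)&(h[...,2]>110)).astype(np.uint8)
m=np.zeros_like(w); m[170:190,222:282]=w[170:190,222:282]
ys,xs=np.nonzero(m); print(xs.min(),xs.max(),ys.min(),ys.max())
for p in [((xs.min()+xs.max())/2,np.median(ys)),(xs.min()-.5,np.median(ys[xs<xs.min()+6])),(xs.max()+.5,np.median(ys[xs>xs.max()-6]))]: print(p,onz(c,*p,.109,True))
yel=((h[...,0]>20)&(h[...,0]<35)&(h[...,1]>120)).astype(np.uint8)|red
cn=max(cv2.findContours(yel,0,1)[0],key=cv2.contourArea); q=cv2.boxPoints(cv2.minAreaRect(cn)); P=np.array([onz(c,*p,.062,True) for p in q]); print(q,P,P.mean(0))
```

```text
cap ((251.95974731445312, 173.5462188720703), (57.079769134521484, 58.364837646484375), 92.58922576904297) [ 0.54824247 -0.15937817  0.09      ]
231 273 179 182
(np.float64(252.0), np.float64(181.0)) [ 0.54966257 -0.16110398  0.109     ]
(np.float64(230.5), np.float64(181.0)) [ 0.53277752 -0.17147831  0.109     ]
(np.float64(273.5), np.float64(180.0)) [ 0.56598718 -0.14992959  0.109     ]
[[206. 121.]
 [299. 121.]
 [299. 210.]
 [206. 210.]] [[ 0.48087166 -0.14223562  0.062     ]
 [ 0.56375203 -0.09146692  0.062     ]
 [ 0.61866194 -0.17399749  0.062     ]
 [ 0.5293679  -0.22904489  0.062     ]] [ 0.54816338 -0.15918623  0.062     ]
```

View pics/w1z.png

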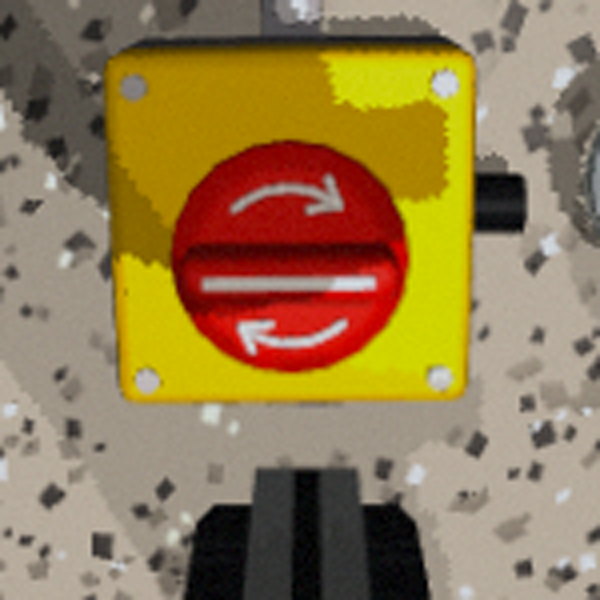

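Emit:
{"method": "play_rows", "body": {"moves": [0.02, -0.12, 0.9, 0, 0, 0, 1, 0, 0, 0.9, 0, 0, 0, 1, 0, 0, 0.9, 0, 0, 0, 1, 0, 0, 0.9, 0, 0, 0, 1, 0, 0, 0.1, 0, 0, 0, 1, 0, 0, 0, 0, 0, 0, 1, 0, 0, 0, 0, 0, 0, 1]}}

```text
clock: 3.5
position: [0.5508, -0.1617, 0.1214]
tool_rot: [0.487, 0.873, 0.0, 0.001]
force: [-0.2, 0.4, 0.1]
gripper_width: 0.0
```

Run:
```python
from h import *
o=env.get_obs(); print(o['position'],o['force'])
shot('wrist','w2');im=shot('scene','s2')['pixels']
cv2.imwrite('pics/s2z.png',cv2.resize(im[120:260,150:300][:,:,::-1],None,fx=4,fy=4,interpolation=cv2.INTER_CUBIC))
```

```text
[ 0.55078817 -0.16170987  0.12142013] [-0.19912575  0.39949532  0.14933368]
```

View pics/w2.png

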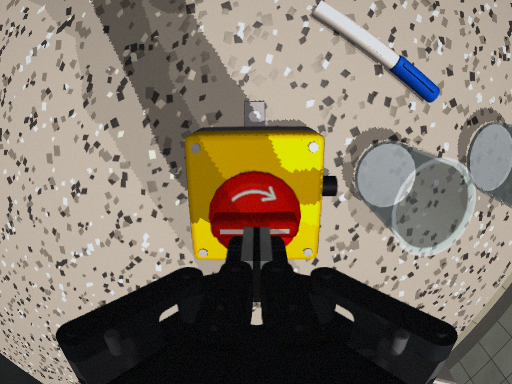

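View pics/s2z.png

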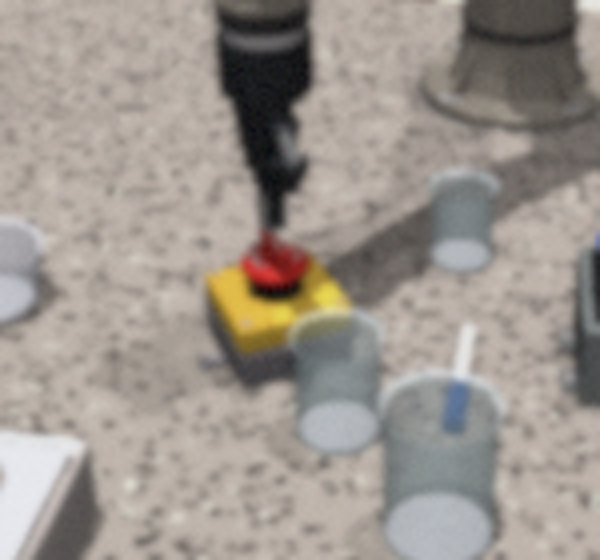

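Emit:
{"method": "play_rows", "body": {"moves": [0, 0, 0.12, 0, 0, 0, 1, 0, 0, 0.12, 0, 0, 0, 1, 0, 0, 0.1, 0, 0, 0, 1, 0, 0, 0.05, 0, 0, 0, 1, 0, 0, 0.05, 0, 0, 0, 1, 0, 0, 0.05, 0, 0, 0, 1, 0, 0, 0, 0, 0, 0, 1]}}

```text
clock: 4.18
position: [0.5502, -0.1613, 0.1062]
tool_rot: [0.487, 0.873, 0.0, 0.0]
force: [-0.3, 0.7, 6.6]
gripper_width: 0.0
```

Emit:
{"method": "play_rows", "body": {"moves": [0, 0, 0.05, 0, 0, 0, 1, 0, 0, 0.05, 0, 0, 0, 1, 0, 0, 0.05, 0, 0, 0, 1, 0, 0, 0.05, 0, 0, 0, 1, 0, 0, 0.03, 0, 0, 0, 1, 0, 0, 0, 0, 0, 0, 1, 0, 0, 0, 0, 0, 0, 1]}}

```text
clock: 4.77
position: [0.5504, -0.1613, 0.0993]
tool_rot: [0.487, 0.873, 0.0, 0.0]
force: [-0.9, 1.3, 6.2]
gripper_width: -0.0001
```

Emit:
{"method": "play_rows", "body": {"moves": [0, 0, 0.03, 0, 0, 0, 1, 0, 0, 0, 0, 0, 0, 1, 0, 0, 0, 0, 0, 0, 1]}}

```text
clock: 5.02
position: [0.5504, -0.1613, 0.0985]
tool_rot: [0.487, 0.873, 0.0, 0.0]
force: [-1.4, 1.6, 6.3]
gripper_width: 0.0002
```

Emit:
{"method": "play_rows", "body": {"moves": [0, 0, -0.1, 0, 0, 0, 1, 0, 0, -0.4, 0, 0, 0, 1, 0, 0, -0.5, 0, 0, 0, 1, 0, 0, 0, 0, 0, 0, 1, 0, 0, 0, 0, 0, 0, 1, 0, 0, 0, 0, 0, 0, 1, 0, 0, 0, 0, 0, 0, 1]}}

```text
clock: 5.6
position: [0.5495, -0.1609, 0.1271]
tool_rot: [0.487, 0.873, -0.0, -0.001]
force: [-0.8, 0.5, -0.9]
gripper_width: 0.0003
```

Run:
```python
from h import *
o=env.get_obs(); print(o['position'],o['force'])
shot('wrist','w3');im=shot('scene','s3')['pixels']
cv2.imwrite('pics/s3z.png',cv2.resize(im[120:260,150:300][:,:,::-1],None,fx=4,fy=4,interpolation=cv2.INTER_CUBIC))
```

```text
[ 0.54949595 -0.16091448  0.12708955] [-0.8094582   0.4612654  -0.87845658]
```

View pics/w3.png

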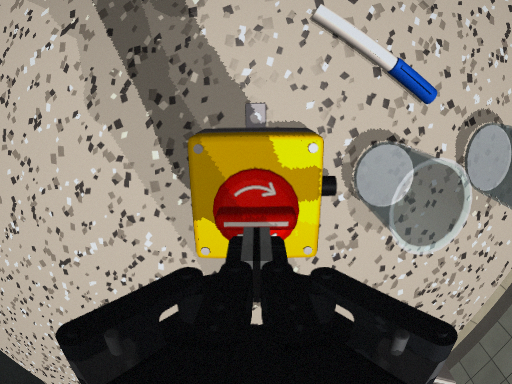

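View pics/s3z.png

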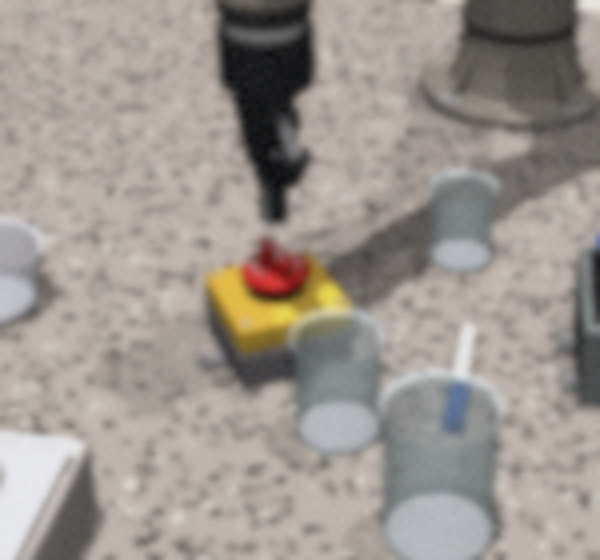

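Latched: the black collar is hidden under the cap and the fingers are clear of it. Next I'll move beside the ridge's near end.

Emit:
{"method": "play_rows", "body": {"moves": [-0.42, -0.33, 0, 0, 0, 0, 1, -0.42, -0.33, 0, 0, 0, 0, 1, 0, 0, 0.5, 0, 0, 0, 1, 0, 0, 0.4, 0, 0, 0, 1, 0, 0, 0.12, 0, 0, 0, 1, 0, 0, 0, 0, 0, 0, 1, 0, 0, 0, 0, 0, 0, 1]}}

```text
clock: 6.28
position: [0.5464, -0.1923, 0.0967]
tool_rot: [0.487, 0.874, -0.0, -0.001]
force: [1.1, -0.4, 0.9]
gripper_width: -0.0003
```

Run:
```python
from h import *
o=env.get_obs(); print(o['position'],o['force'])
Rm=R.from_quat(o['tool_rot']).as_matrix(); print('axis in tool',Rm.T@(np.array([.5498,-.161,.101])-o['position']))
im=shot('wrist','w4')['pixels']
cv2.imwrite('pics/w4z.png',cv2.resize(im[150:300,170:350][:,:,::-1],None,fx=4,fy=4,interpolation=cv2.INTER_CUBIC))
```

```text
[ 0.54636251 -0.19233179  0.09673166] [ 1.1034592  -0.44008177  0.88804088]
axis in tool [ 0.0248411   0.01940401 -0.00425684]
```

View pics/w4z.png

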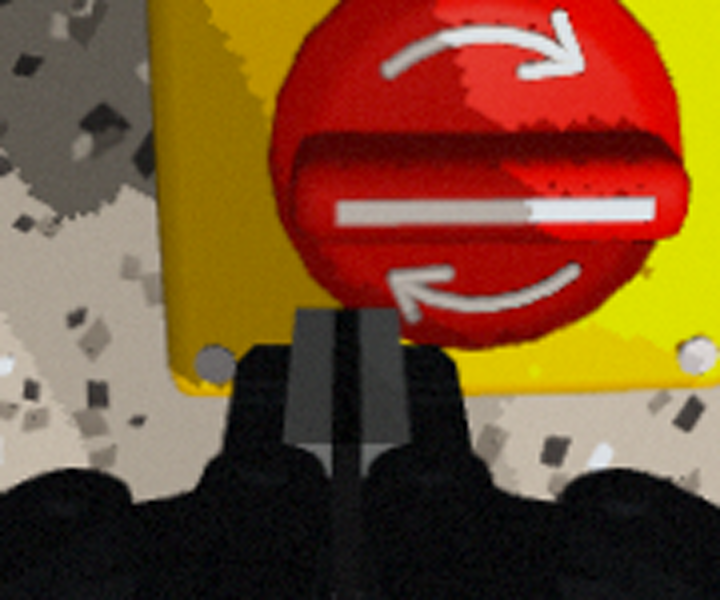

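The fingertips are about 8 mm short of the ridge's near-left half, and clear of it. I'll advance, then go round along the arc.

Emit:
{"method": "play_rows", "body": {"moves": [0.12, 0, 0.04, 0, 0, 0, 1, 0.1, 0, 0, 0, 0, 0, 1, 0.05, 0, 0, 0, 0, 0, 1, 0, 0, 0, 0, 0, 0, 1]}}

```text
clock: 6.67
position: [0.5423, -0.1858, 0.0963]
tool_rot: [0.487, 0.873, 0.0, 0.0]
force: [0.5, -0.3, 0.1]
gripper_width: 0.0001
```

Emit:
{"method": "play_rows", "body": {"moves": [0.073, -0.056, 0, 0, 0, 1, 1, 0.073, -0.056, 0, 0, 0, 1, 1, 0.073, -0.056, 0, 0, 0, 1, 1, 0, 0, 0, 0, 0, 0, 1]}}

```text
clock: 7.0
position: [0.5351, -0.183, 0.0963]
tool_rot: [0.619, 0.786, -0.0, 0.001]
force: [1.5, -1.9, -0.6]
gripper_width: 0.0001
```

Run:
```python
from h import *
o=env.get_obs(); print(o['position'],o['force'])
Rm=R.from_quat(o['tool_rot']).as_matrix(); print('axis in tool',Rm.T@(np.array([.5498,-.161,.101])-o['position']))
im=shot('wrist','w5')['pixels']
cv2.imwrite('pics/w5z.png',cv2.resize(im[150:300,170:350][:,:,::-1],None,fx=4,fy=4,interpolation=cv2.INTER_CUBIC))
```

```text
[ 0.53508114 -0.18298919  0.09628012] [ 1.45635795 -1.88780595 -0.57324315]
axis in tool [ 0.01791011  0.01947409 -0.00473651]
```

View pics/w5z.png

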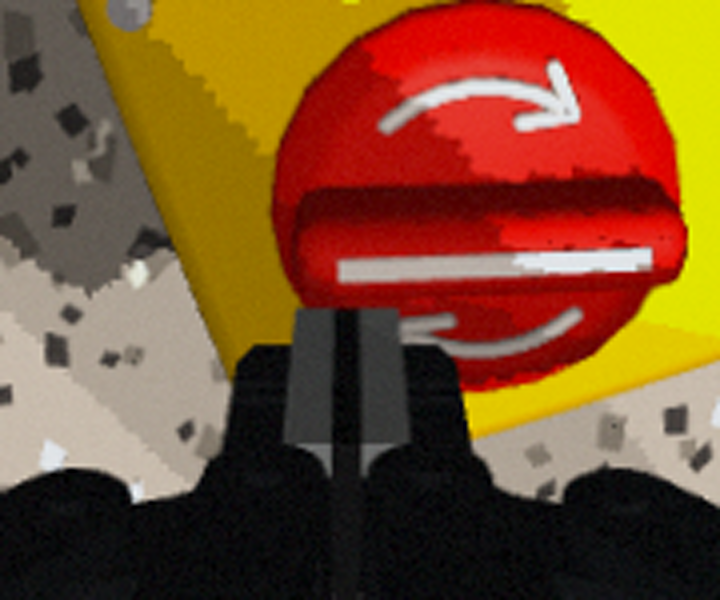

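The ridge turns with the fingers, about 16° so far, with around 2.4 N sideways. I'll continue.

Emit:
{"method": "play_rows", "body": {"moves": [0.073, -0.056, 0, 0, 0, 1, 1, 0.073, -0.056, 0, 0, 0, 1, 1, 0.073, -0.056, 0, 0, 0, 1, 1, 0, 0, 0, 0, 0, 0, 1, 0, 0, 0, 0, 0, 0, 1]}}

```text
clock: 7.47
position: [0.5288, -0.1777, 0.0962]
tool_rot: [0.732, 0.681, -0.001, 0.001]
force: [-0.6, -3.0, 1.3]
gripper_width: -0.0003
```

Run:
```python
from h import *
o=env.get_obs(); print(o['position'],o['force'])
Rm=R.from_quat(o['tool_rot']).as_matrix(); print('axis in tool',Rm.T@(np.array([.5498,-.161,.101])-o['position']))
im=shot('wrist','w6')['pixels']
a=cv2.resize(im[150:300,170:350][:,:,::-1],None,fx=3,fy=3,interpolation=cv2.INTER_CUBIC)
im=shot('scene','s6')['pixels']
b=cv2.resize(im[150:240,180:264][:,:,::-1],None,fx=5,fy=5,interpolation=cv2.INTER_CUBIC)
cv2.imwrite('pics/w6z.png',a); cv2.imwrite('pics/s6z.png',b)
```

```text
[ 0.52880153 -0.17766619  0.09619788] [-0.58124934 -2.95696882  1.31290593]
axis in tool [ 0.01811227  0.0197582  -0.00482884]
```

View pics/w6z.png

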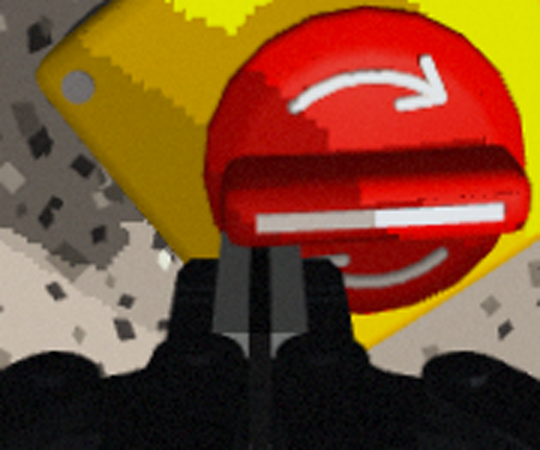

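View pics/s6z.png

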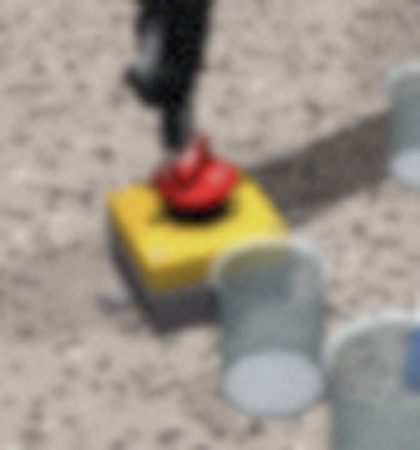

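The collar shows again and the ridge has risen over the fingertips, so the button has sprung out. I'll back off, then lift.

Emit:
{"method": "play_rows", "body": {"moves": [-0.2, 0, 0, 0, 0, 0, 1, -0.4, 0, 0, 0, 0, 0, 1, -0.5, 0, 0, 0, 0, 0, 1, 0, 0, -0.8, 0, 0, 0, 1, 0, 0, -0.8, 0, 0, 0, 1, 0, 0, -0.8, 0, 0, 0, 1, 0, 0, -0.8, 0, 0, 0, 1, 0, 0, 0, 0, 0, 0, 1]}}

```text
clock: 8.23
position: [0.529, -0.2104, 0.1961]
tool_rot: [0.733, 0.681, 0.003, 0.002]
force: [0.4, -1.1, 0.8]
gripper_width: 0.0001
```

Run:
```python
from h import *
o=env.get_obs(); print(o['position'],o['force'],o['tool_rot'])
im=shot('wrist','w7')['pixels']
a=cv2.resize(im[:,:][:,:,::-1],None,fx=1.5,fy=1.5,interpolation=cv2.INTER_CUBIC)
im=shot('scene','s7')['pixels']
b=cv2.resize(im[150:240,180:264][:,:,::-1],None,fx=5,fy=5,interpolation=cv2.INTER_CUBIC)
cv2.imwrite('pics/w7z.png',a); cv2.imwrite('pics/s7z.png',b)
Rm=R.from_quat(o['tool_rot']).as_matrix()
print(Rm)
```

```text
[ 0.52904552 -0.21036362  0.19614407] [ 0.4082016  -1.05177171  0.8159923 ] [0.73260797 0.68064093 0.0027623  0.00241912]
[[ 7.34405851e-02  9.97272580e-01  7.34047673e-03]
 [ 9.97299309e-01 -7.34441414e-02  2.15730618e-04]
 [ 7.54257241e-04  7.30480899e-03 -9.99973035e-01]]
```

View pics/w7z.png

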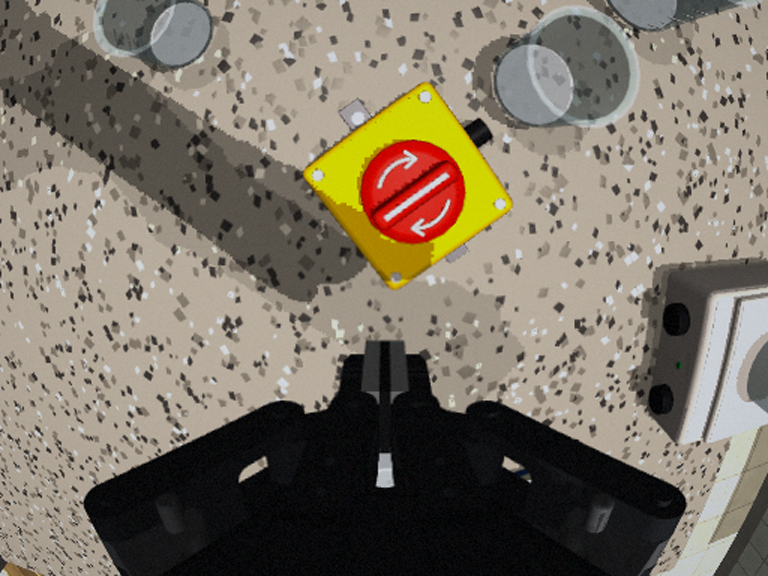

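View pics/s7z.png

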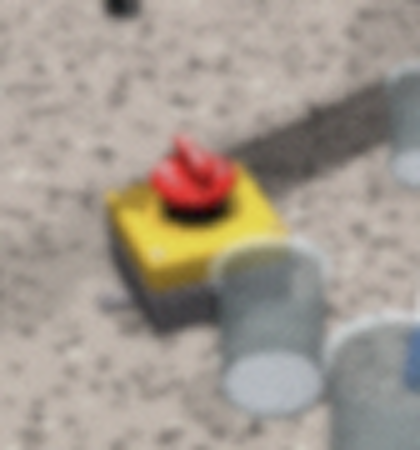

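Button out, ridge parallel to the box edges again at rest, nothing touching. On to the reset button.

Emit:
{"method": "play_rows", "body": {"moves": [0.9, -0.14, 0, 0, 0, 0, 1, 0.98, -0.14, 0, 0, 0, 0, 1, 0.98, -0.14, 0, 0, 0, 0, 1, 0.98, -0.14, 0, 0, 0, 0, 1, 0.98, -0.14, 0, 0, 0, 0, 1, 0.98, -0.14, 0, 0, 0, 0, 1, 0.98, -0.14, 0, 0, 0, 0, 1, 0.98, -0.14, 0, 0, 0, 0, 1, 0.98, -0.14, 0, 0, 0, 0, 1, 0.98, -0.14, 0, 0, 0, 0, 1, 0.98, -0.14, 0, 0, 0, 0, 1, 0, 0, 0, 0, 0, 0, 1]}}

```text
clock: 9.33
position: [0.5027, 0.1222, 0.19]
tool_rot: [0.729, 0.684, -0.001, -0.002]
force: [0.1, 0.8, 0.2]
gripper_width: 0.0001
```

Emit:
{"method": "play_rows", "body": {"moves": [0, 0, 0, 0, 0, 0, 1, 0, 0, 0, 0, 0, 0, 1]}}

```text
clock: 9.5
position: [0.5036, 0.1136, 0.191]
tool_rot: [0.733, 0.68, -0.001, -0.0]
force: [-0.4, -0.4, -0.2]
gripper_width: -0.0001
```

Run:
```python
from h import *
o=env.get_obs(); print(o['position'],o['force'])
c=shot('wrist','w8');im=c['pixels']
cv2.imwrite('pics/w8z.png',cv2.resize(im[:,:,::-1],None,fx=1.5,fy=1.5))
h=cv2.cvtColor(im,cv2.COLOR_RGB2HSV)
gr=((h[...,0]>45)&(h[...,0]<85)&(h[...,1]>130)&(h[...,2]>60)).astype(np.uint8)
n,l,s,ce=cv2.connectedComponentsWithStats(gr)
Rm=R.from_quat(o['tool_rot']).as_matrix()
for i in range(1,n):
    if s[i,4]>30:
        p=onz(c,*ce[i],.102,True); print(s[i],ce[i],p,'tool',Rm.T@(p-o['position']))
```

```text
[0.50360237 0.11363743 0.19103131] [-0.41376222 -0.36865711 -0.15322228]
[302  40  20  20 303] [311.48844884  49.38943894] [0.55398228 0.22498054 0.102     ] tool [0.11488346 0.04211376 0.08882692]
[224  59  34  34 916] [240.53275109  76.03165939] [0.49831622 0.20703515 0.102     ] tool [ 0.09283417 -0.01205781  0.08896111]
```

View pics/w8z.png

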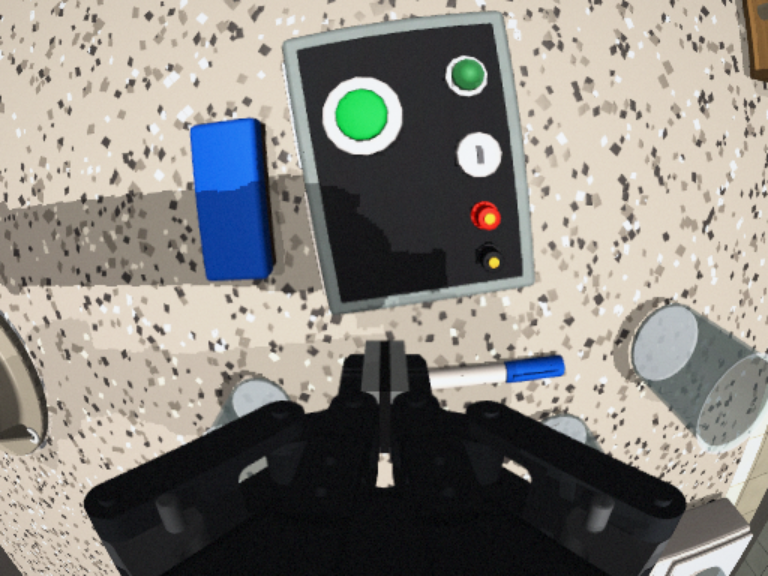

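The green button is at small-image (240.5,76), which gives (0.498,0.207). The top view agrees to about 3 mm, so I'll use the mean.

Emit:
{"method": "play_rows", "body": {"moves": [0.75, -0.1, 0, 0, 0, 0, 1, 0.75, -0.1, 0, 0, 0, 0, 1, 0.75, -0.1, 0, 0, 0, 0, 1, 0.75, -0.07, 0, 0, 0, 0, 1, 0.05, 0, 0.4, 0, 0, 0, 1, 0, 0, 0.8, 0, 0, 0, 1, 0, 0, 0.8, 0, 0, 0, 1, 0, 0, 0.4, 0, 0, 0, 1, 0, 0, 0.1, 0, 0, 0, 1, 0, 0, 0, 0, 0, 0, 1, 0, 0, 0, 0, 0, 0, 1]}}

```text
clock: 10.47
position: [0.5012, 0.2054, 0.1178]
tool_rot: [0.734, 0.679, 0.001, 0.0]
force: [0.6, -0.1, 1.1]
gripper_width: -0.0001
```

Run:
```python
from h import *
o=env.get_obs(); print(o['position'],o['force'])
c=shot('wrist','w9');im=c['pixels']
cv2.imwrite('pics/w9z.png',cv2.resize(im[130:300,160:350,::-1],None,fx=3,fy=3))
```

```text
[0.50123568 0.20537041 0.11781942] [ 0.60910105 -0.14262056  1.07024758]
```

View pics/w9z.png

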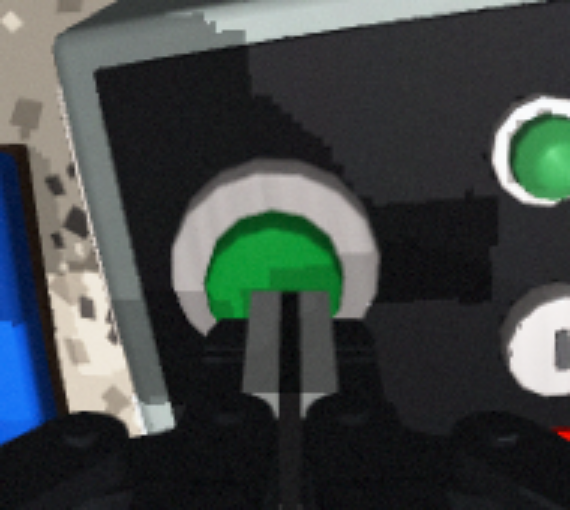

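Emit:
{"method": "play_rows", "body": {"moves": [0, -0.08, 0.15, 0, 0, 0, 1, 0, 0, 0.15, 0, 0, 0, 1, 0, 0, 0.12, 0, 0, 0, 1, 0, 0, 0.05, 0, 0, 0, 1, 0, 0, 0.05, 0, 0, 0, 1, 0, 0, 0.03, 0, 0, 0, 1, 0, 0, 0, 0, 0, 0, 1]}}

```text
clock: 11.1
position: [0.4976, 0.2064, 0.1004]
tool_rot: [0.733, 0.68, -0.0, -0.0]
force: [-2.3, -0.1, 3.3]
gripper_width: -0.0001
```

Emit:
{"method": "play_rows", "body": {"moves": [0, 0, 0.05, 0, 0, 0, 1, 0, 0, 0.04, 0, 0, 0, 1, 0, 0, 0.04, 0, 0, 0, 1, 0, 0, 0, 0, 0, 0, 1, 0, 0, 0, 0, 0, 0, 1]}}

```text
clock: 11.52
position: [0.4979, 0.2064, 0.0967]
tool_rot: [0.733, 0.68, 0.0, -0.0]
force: [-2.2, 0.3, 4.8]
gripper_width: -0.0004
```

Emit:
{"method": "play_rows", "body": {"moves": [0, 0, 0.03, 0, 0, 0, 1, 0, 0, 0, 0, 0, 0, 1, 0, 0, 0, 0, 0, 0, 1]}}

```text
clock: 11.77
position: [0.4979, 0.2064, 0.0961]
tool_rot: [0.733, 0.68, 0.0, -0.0]
force: [-3.9, 1.0, 7.3]
gripper_width: -0.0001
```

The force went above the 5 N spring level and the tip stopped at 96.1 mm, so the button has bottomed. I'll hold briefly, then lift.

Emit:
{"method": "play_rows", "body": {"moves": [0, 0, 0.01, 0, 0, 0, 1, 0, 0, 0, 0, 0, 0, 1, 0, 0, 0, 0, 0, 0, 1]}}

```text
clock: 12.02
position: [0.4979, 0.2064, 0.096]
tool_rot: [0.733, 0.68, 0.0, -0.001]
force: [-4.9, 0.4, 9.5]
gripper_width: -0.0001
```

Emit:
{"method": "play_rows", "body": {"moves": [0, 0, -0.15, 0, 0, 0, 1, 0, 0, -0.3, 0, 0, 0, 1, 0, 0, -0.7, 0, 0, 0, 1, 0, 0, -0.8, 0, 0, 0, 1, -0.5, 0, -0.8, 0, 0, 0, 1, -0.8, 0, -0.7, 0, 0, 0, 1, -0.8, 0, 0, 0, 0, 0, 1, -0.8, 0, 0, 0, 0, 0, 1, 0, 0, 0, 0, 0, 0, 1, 0, 0, 0, 0, 0, 0, 1, 0, 0, 0, 0, 0, 0, 1]}}

```text
clock: 12.93
position: [0.4917, 0.12, 0.199]
tool_rot: [0.733, 0.68, 0.001, 0.0]
force: [0.0, -0.1, 0.3]
gripper_width: 0.0002
```

Run:
```python
from h import *
o=env.get_obs(); print(o['clock'],o['position'],o['force'],abs(o['dq']).max())
c=shot('wrist','w10');im=c['pixels']
cv2.imwrite('pics/w10z.png',cv2.resize(im[:,:,::-1],None,fx=1.5,fy=1.5))
im=shot('scene','s10')['pixels']
cv2.imwrite('pics/s10z.png',cv2.resize(im[140:280,110:420,::-1],None,fx=2.5,fy=2.5,interpolation=cv2.INTER_CUBIC))
t=shot('top','t10')['pixels']; cv2.imwrite('pics/t10z.png',cv2.resize(t[90:280,90:430,::-1],None,fx=2.2,fy=2.2,interpolation=cv2.INTER_CUBIC))
```

```text
12.9333 [0.49171195 0.12000197 0.19901736] [ 0.03235607 -0.05067473  0.27726987] 0.0162346183263606
```

View pics/w10z.png

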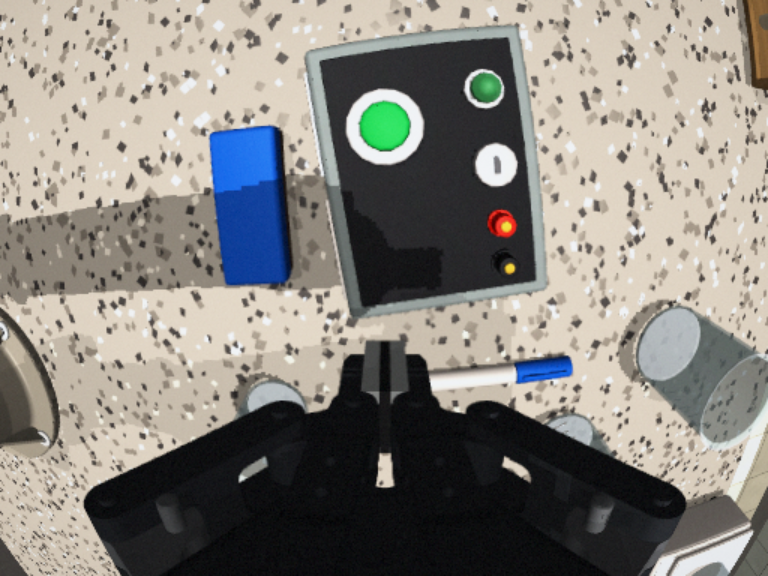

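View pics/s10z.png

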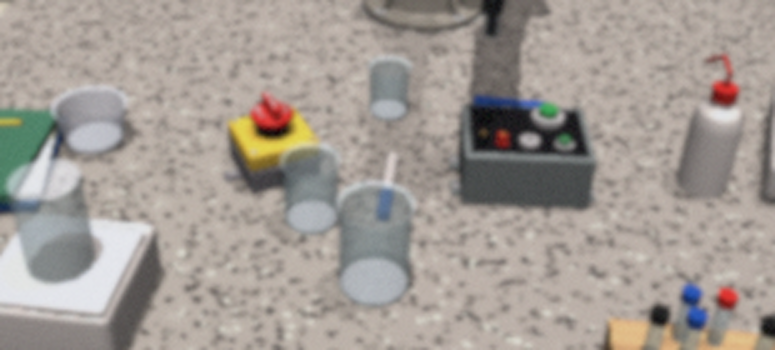

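View pics/t10z.png

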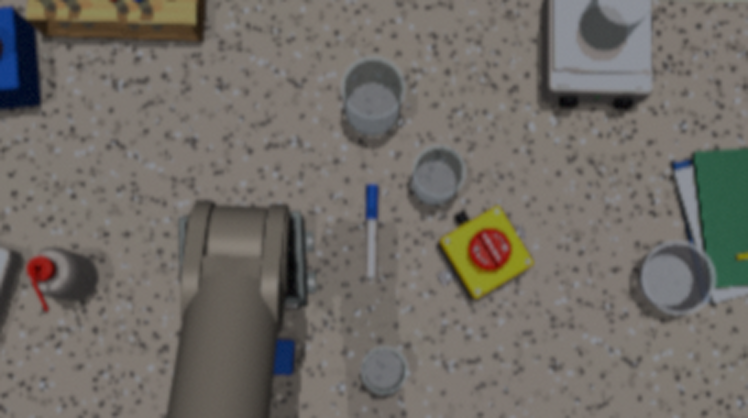

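The wrist and scene views show the green button raised above its bezel. The stop is out with its ridge square to the box, everything loose stands where it was, and the hand is free.

```bash
python3 -c "
from workcell import env
print(env.finish_job())"
```

```text
the job is handed in; nothing more can be done
None
```

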